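# Complete the tube row, then mix the sample on the guarded touch mixer

### The arm

A 6-joint arm with a two-finger parallel gripper is mounted at the origin on a cart in front of the work surface, level with it; the furniture and walls round the work are solid. World frame = base frame: x ahead of the robot, y to its left, z up, the work surface at z = 0. Lengths are in m, angles in rad, forces in N, time in s.
With the tool pointing down it reaches from about 0.375 to 0.9 m from the base axis. Payload 3.1 kg.
Tool frame: the origin (TCP) lies at the centre of the arm's flange, where the gripper is bolted on; the fingertips stand 182 mm ahead of it and the grasp point (between the pads) lies 164 mm ahead of it; z points along the fingers, y is the line along which they close (so a half turn about z gives the same grasp; the last joint's range is limited). The gripper opens to 87 mm and grips with 3 to 60 N. Pads are 19 mm wide; open, the fingers measure 117 mm over their backs; the gripper's body (75 mm by 190 mm) begins 51 mm behind the grasp point.
Start: joints at [1.125, 0.527, 1.433, -0, 1.181, -0.178], TCP at [0.165, 0.603, 0.405] pointing down, gripper open.
Joint ranges: [-3.08, 3.08], [-0.75, 2.2], [0.22, 2.44], [-1.43, 4.57], [0, 2.65], [-2.85, 2.85]. Speed limits (rad/s): [2.79, 2.79, 3.14, 3.14, 3.14, 3.14].

### API

Orientations are given as a unit quaternion [x, y, z, w].
In Python, from rig import * gives the robot as it stands.
- The arm moves only by the tool move_arm, never from a script. Its argument "commands" is a list that holds one entry, the list of rows, each a list of 6 numbers: the shift along the tool's x, y, z in units of 40 mm (1.0 is 40 mm), then the turn, a rotation vector about the tool's x, y, z in rad. A call has 1 to 12 rows; each row is the pose to reach, as a shift and turn from the pose commanded when the call began, along the tool's axes at that moment; what a row does not reach only later rows make up. A row lasts 1/8 s, in which the tool goes at most 62.5 mm and 10.7 degrees, less where a joint would pass 70% of its speed; a pose out of reach is approached as far as the arm can. A call with a gripper value outside its range is refused whole. "claw" is the closure, from -1 (fully open) to 1 (shut), so that 0 is half open, set as the call begins (left out, the last holds). The fingers move at their own pace and stop on an object; "squeeze" is the grip in N (left out, the last holds). Time passes only in rows, so rows that repeat a pose let the fingers close. It gives the time, the measured TCP pose, the force, the opening and the grip force at its end, in the units of the state.
- get_obs(): the state, without advancing time (a new reading comes with each control period).
- camera(name): name is "scene" or "top" or "wrist"; returns a dict with "pixels" (480x640x3 uint8, blue, green, red), "range_z" (480x640 float32, m along the optical axis (not along the pixel's ray), 0 where there is no reading), "camera_matrix" (3x3 intrinsics, pixels), "D" ([k1, k2, p1, p2, k3] as OpenCV has them; the pictures are not rectified), "extrinsics" (4x4, takes a point from world to camera coordinates). Camera axes: x right, y up, looking along -z (the intrinsics and any distortion apply to the point x, -y, -z); pixel columns grow to the right and rows downward; lengths in m; the calibration is good to about 2 mm. A picture is of the moment at which its call begins.
- hand_in(): hands the job in; it is judged then, once.
The state is a dict: "time": time; "q": joint angles; "joint_velocities": joint speeds; "joint_torque": joint torques, N m; "position": TCP position; "tool_rot": TCP orientation; "ft_force": force on the tool from outside, world axes, zero at the start; "moment": the same for the moment, N m; "grip_width": finger opening in m; "grip_force": force on a finger pad.
Only numpy, scipy, OpenCV 4.12 (cv2) and the standard library are available. Lean on these libraries where they do the work, as an engineer would, in place of code of your own. Each camera call takes 0.05 s, during which the arm holds its last target. There are 200 camera calls.

### The job

Set up the assay: put the two spare blue-capped tubes that stand next to the orange-capped one at the front of the bench fully down into the two free places of the blue rack's middle row, leaving the tubes already there and the things lying around alone. Then, because the sample settles if it is mixed too early, pass the orange-capped sample tube upright through the round port of the mixer's splash guard and press the rubber cup down gently, about 6 mm of its 8 mm travel, so that the mixer is switched on. Finish while still holding the tube there: do not let go of it.

Things in the scene. Friction and masses are not known exactly. Their poses are not given: they have to be found in the camera images.
- rack: blue tube rack, 3 x 6 square places, fixed; 116 (its x) x 225 (its y) x 82 mm high, origin under its centre, z up. The middle row runs along its y axis, place centres at y = -91.5, -54.5, -18, +18, +54.5, +91.5 mm. Four of these places hold tubes, two (different each time) are free; the outer rows are empty
- row (a point): centre of the rack's middle row, on the rack's floor 5 mm above the bench; axes as the rack. Each place of the row is an opening 32 mm wide through two grids (tops at 48 and 81 mm above the bench). A tube seated on the floor has its half-way point 57 mm above this point and its cap 105 to 119 mm above the bench
- racked_0_mid (a point): half-way up (57 mm above the foot) a blue-capped tube that already stands in the middle row of the rack; 34 mm across the cap, 114 mm tall: transparent wall 29 mm across (28.8 mm) from the foot to 100 mm up, ribbed cap 34 mm across from 100 to 114 mm; flat foot; 20 to 60 g; z up the tube
- racked_1_mid (a point): half-way up (57 mm above the foot) a blue-capped tube that already stands in the middle row of the rack; 34 mm across the cap, 114 mm tall: transparent wall 29 mm across (28.8 mm) from the foot to 100 mm up, ribbed cap 34 mm across from 100 to 114 mm; flat foot; 20 to 60 g; z up the tube
- racked_2_mid (a point): half-way up (57 mm above the foot) a blue-capped tube that already stands in the middle row of the rack; 34 mm across the cap, 114 mm tall: transparent wall 29 mm across (28.8 mm) from the foot to 100 mm up, ribbed cap 34 mm across from 100 to 114 mm; flat foot; 20 to 60 g; z up the tube
- racked_3_mid (a point): half-way up (57 mm above the foot) a blue-capped tube that already stands in the middle row of the rack; 34 mm across the cap, 114 mm tall: transparent wall 29 mm across (28.8 mm) from the foot to 100 mm up, ribbed cap 34 mm across from 100 to 114 mm; flat foot; 20 to 60 g; z up the tube
- spare_0_mid (a point): half-way up (57 mm above the foot) a spare blue-capped tube, standing on the bench at the start; 34 mm across the cap, 114 mm tall: transparent wall 29 mm across (28.8 mm) from the foot to 100 mm up, ribbed cap 34 mm across from 100 to 114 mm; flat foot; 20 to 60 g; z up the tube. The two spares are alike
- spare_1_mid (a point): half-way up (57 mm above the foot) a spare blue-capped tube, standing on the bench at the start; 34 mm across the cap, 114 mm tall: transparent wall 29 mm across (28.8 mm) from the foot to 100 mm up, ribbed cap 34 mm across from 100 to 114 mm; flat foot; 20 to 60 g; z up the tube. The two spares are alike
- sample_mid (a point): half-way up (57 mm above the foot) the orange-capped sample tube, standing on the bench at the start; 34 mm across the cap, 114 mm tall: transparent wall 29 mm across (28.8 mm) from the foot to 100 mm up, ribbed cap 34 mm across from 100 to 114 mm; flat foot; 20 to 60 g; z up the tube
- sample_foot (a point): centre of the underside of the sample tube; same axes
- spare_0: spare tube 0, origin at the centre of its foot
- spare_1: spare tube 1, origin at the centre of its foot
- sample: sample tube, origin at the centre of its foot
- port (a point): centre of the round port in the mixer's splash guard, at the plate's upper face, 150 mm above the bench; z up. The port goes through the 6 mm plate and is 30.8 mm wide: 2 mm more than the tube's wall, less than its cap. A blue rim 3 mm high, 45 mm across outside and 35 mm inside, surrounds it on top
- mixer: touch mixer, fixed to the bench: white and grey housing 150 x 122 mm, 74 mm high; above it a grey guard plate 108 x 100 mm on four steel pillars (nuts 3 mm high, 60 mm from the port; nothing else stands above the plate). Origin under the common axis of port and cup; the front panel with knob and green rocker faces its -x
- cup_floor (a point): centre of the floor of the mixer's black rubber cup, straight below the port; 100 mm above the bench (50 mm below the plate's top) when the cup is up; moves with the cup. The cup's inside is 34 mm or more across and 6 mm deep
- cup (a joint): how far the rubber cup is pressed down, in m: 0 up, 0.008 at the stop. Its spring pushes back with 2.5 N at 0 and 6.5 N at the stop; from 0.004 (4.5 N) on the mixer counts as switched on. The weight of a tube does not press it
- red_pot: bystander: white sample pot with a red cap, 29 mm across, 46 mm tall, origin under its centre
- timer: bystander: white bench timer, 66 x 66 x 16 mm, origin under its centre
- tape: bystander: roll of green tape lying flat, 64 mm across, 19 mm high, origin under its centre
- marker: bystander: blue-capped marker lying on the bench, 126 mm long (its y), 14 mm high, origin under its centre
- media: bystander: orange-capped bottle with pink medium, 69 mm across, 136 mm tall, origin under its centre
Not all that is in view belongs to the job. Several things look just like the sample: the one meant starts nearest to the robot's base. What is shaped like the spare_0 but green is not meant.

How it is judged:
By the outcome, as a careful person would: the job done as asked, in the order asked, and still so for the second after the job is handed in, while the arm keeps its last pose, push and grip.
It also fails if it takes over 72 s, if anything falls off the work surface, if the arm or the gripper's body presses on something with over 40 N, if the wrist force passes 120 N, or if a joint passes its speed limit or range.

## Working session

There is one attempt and no reset: what is moved stays moved. The work goes in short steps, Python scripts to look and compute and a tool call to move; the robot and the scene stay as the last step left them, time stands still between calls to the robot, and variables do not carry over. Pictures are saved under pics/ and viewed, at most 12 in all, crops included, and the job is handed in when it is done.

Besides the shell and the picture viewer there is one more tool, called in YAML: its name, and indented under it one key for each argument. move_arm: Moves the arm, as the interface text tells. Its arguments: {"type":"object","properties":{"commands":{"type":"array","items":{"type":"array","items":{"type":"array","items":{"type":"number"}}}},"claw":{"type":"number"},"squeeze":{"type":"number"}},"required":["commands"]}

```bash
mkdir -p pics; ls
cat > h.py <<'E'
from rig import *
import numpy as np, cv2, pickle
def snap(n,f=None):
    c=camera(n)
    if f: cv2.imwrite('pics/'+f,c["pixels"])
    return c
def world(c):
    "per-pixel world points from range"
    r=c["range_z"];K=c["camera_matrix"];h,w=r.shape
    u,v=np.meshgrid(np.arange(w),np.arange(h))
    p=cv2.undistortPoints(np.stack([u,v],-1).reshape(-1,1,2).astype(float),np.array(K),np.array(c["D"])).reshape(h,w,2)
    P=np.stack([p[...,0]*r,-p[...,1]*r,-r],-1)
    E=np.array(c["extrinsics"]);return (P-E[:3,3])@E[:3,:3]
def ray(c,uv,z):
    p=cv2.undistortPoints(np.array(uv,float).reshape(-1,1,2),np.array(c["camera_matrix"]),np.array(c["D"])).reshape(-1,2)
    E=np.array(c["extrinsics"]);o=-E[:3,:3].T@E[:3,3]
    d=np.c_[p[:,0],-p[:,1],-np.ones(len(p))]@E[:3,:3]
    return o+d*((z-o[2])/d[:,2])[:,None]
E
python3 - <<'E'
from h import *
for n in("scene","top"):
    c=snap(n,n+"0.png"); E=np.array(c["extrinsics"]); print(n,-E[:3,:3].T@E[:3,3],c["D"],c["camera_matrix"][0][0],(c["range_z"]>0).mean())
o=get_obs();print(o)
E
```

```text
pics
scene [-0.07026588 -0.84772214  0.7138092 ] [-0.01591914  0.          0.          0.          0.        ] 549.2370155659497 0.9959309895833334
top [0.2525941  0.12976741 1.63819449] [-0.16159364  0.          0.          0.          0.        ] 544.5654069674086 0.995859375
{'time': 0.1, 'q': array([ 1.12449191e+00,  5.28385868e-01,  1.43374916e+00, -3.56597008e-05,
        1.18141525e+00, -1.78507323e-01]), 'joint_velocities': array([ 2.76097679e-05, -1.51850049e-03, -1.30903673e-04,  4.67245009e-04,
        7.54955884e-04, -5.40480802e-04]), 'joint_torque': array([-1.59513197e-04, -4.40982163e+01, -1.77149999e+01,  6.34869095e-02,
        5.33777545e-02, -5.93767527e-05]), 'position': array([0.16522794, 0.60245252, 0.40386932]), 'tool_rot': array([ 1.33492011e-01,  9.91049406e-01, -9.36502220e-04, -2.85146392e-04]), 'ft_force': array([-0.14312803,  0.07463001, -0.64188228]), 'moment': array([-0.00831813, -0.01221246, -0.01520864]), 'grip_force': 0.0, 'grip_width': 0.08733531453983413}
```

View pics/scene0.png

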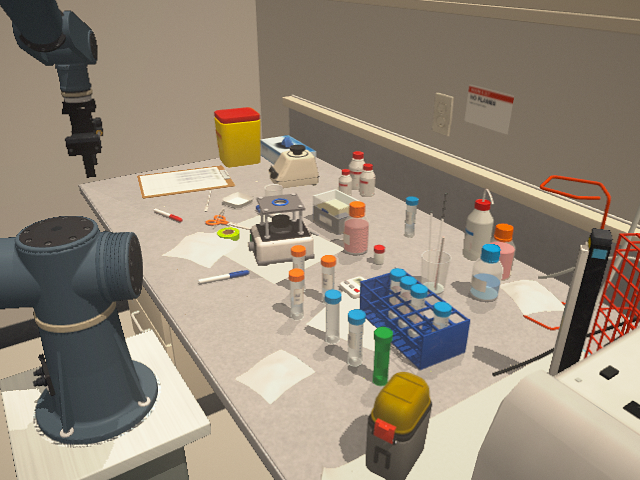

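View pics/top0.png

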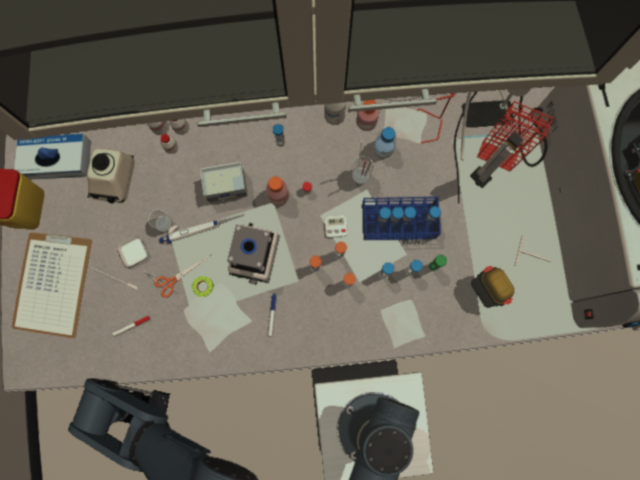

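Scene: the rack is right of centre at (415,320). Two spare blue caps stand at (333,297) and (356,317), green at (383,335), orange caps at (297,275), (328,262), (298,252), and the mixer at (282,225).
Top: spares at (388,269) and (416,266), sample candidate (349,280), rack (401,218) with tubes at columns 385, 398, 411, 435, and port at (248,247).

```bash
cat > m.py <<'E'
from h import *
def caps(c,show=True):
    W=world(c);hsv=cv2.cvtColor(c["pixels"],cv2.COLOR_BGR2HSV);out=[]
    for nm,lo,hi in(("blue",95,118),("orange",4,16),("green",50,80)):
        m=cv2.inRange(hsv,(lo,110,60),(hi,255,255))
        m&=((W[...,2]>.100)&(W[...,2]<.130)).astype(np.uint8)*255
        n,l,s,ce=cv2.connectedComponentsWithStats(m)
        for i in range(1,n):
            if s[i,4]<40: continue
            k=l==i; z=np.median(W[k][:,2]); top=k&(abs(W[...,2]-np.percentile(W[k][:,2],80))<.004)
            v,u=np.nonzero(top)
            (cx,cy),r=cv2.minEnclosingCircle(np.c_[u,v].astype(np.float32))
            zt=np.median(W[top][:,2])
            p=ray(c,[[cx,cy]],zt)[0]; out.append((nm,p,(cx,cy),r,s[i,4]))
            if show: print(nm,p.round(4),"px",round(cx),round(cy),"r",round(r,1),s[i,4], W[top].mean(0).round(4))
    return out
E
python3 - <<'E'
from m import *
c=snap("top"); caps(c)
W=world(c);hsv=cv2.cvtColor(c["pixels"],cv2.COLOR_BGR2HSV)
# rack rim
m=(cv2.inRange(hsv,(105,110,30),(130,255,255))>0)&(abs(W[...,2]-.081)<.008)&(W[...,1]<.15)&(W[...,1]>-.35)
print("rack",m.sum(), cv2.minAreaRect(W[m][:,:2].astype(np.float32)), W[m][:,2].mean())
# guard plate
m=(abs(W[...,2]-.150)<.006); m[:, :200]=0; m[:,300:]=0; m[:200]=0; m[300:]=0
print("plate",m.sum(),cv2.minAreaRect(W[m][:,:2].astype(np.float32)),W[m].mean(0))
m=(cv2.inRange(hsv,(100,120,40),(125,255,255))>0); m[:, :225]=0; m[:,270:]=0; m[:225]=0; m[265:]=0
v,u=np.nonzero(m);ce,sz,a=cv2.minAreaRect(np.c_[u,v].astype(np.float32));print("port",ce,sz,ray(c,[ce],.153))
c=snap("wrist","w0.png");E=np.array(c["extrinsics"]); print(-E[:3,:3].T@E[:3,3],E[:3,:3])
E
```

```text
blue [0.9009 0.1881 0.1195] px 278 129 r 5.0 83 [0.9005 0.1876 0.1203]
blue [ 0.8506 -0.1383  0.1263] px 388 134 r 6.5 107 [ 0.851  -0.1367  0.1264]
blue [ 0.6092 -0.1336  0.1201] px 398 212 r 17.6 329 [ 0.6091 -0.1327  0.1203]
blue [ 0.6009 -0.244   0.1208] px 436 212 r 5.7 102 [ 0.602  -0.242   0.1209]
blue [ 0.4521 -0.1676  0.1162] px 416 265 r 5.4 102 [ 0.4519 -0.167   0.1163]
blue [ 0.4526 -0.0853  0.1164] px 388 268 r 5.3 96 [ 0.4525 -0.0861  0.1166]
orange [ 0.9296 -0.0955  0.1198] px 370 112 r 4.7 47 [ 0.9289 -0.0925  0.1202]
orange [0.7201 0.2065 0.1234] px 276 187 r 6.3 43 [0.7128 0.2063 0.1234]
orange [0.5262 0.0414 0.115 ] px 340 247 r 5.7 105 [0.5268 0.0411 0.1155]
orange [0.4946 0.1176 0.1145] px 315 261 r 5.7 110 [0.4938 0.1184 0.1147]
orange [0.4349 0.0258 0.1157] px 350 278 r 5.9 112 [0.4345 0.0268 0.1159]
green [ 0.4585 -0.2373  0.1154] px 440 260 r 5.2 88 [ 0.4578 -0.2374  0.1157]
rack 428 ((0.6076778173446655, -0.14987701177597046), (0.22349286079406738, 0.10974454134702682), 85.19255828857422) 0.08054722932654433
plate 1164 ((0.5511229038238525, 0.29854148626327515), (0.10005626827478409, 0.10920271277427673), 71.88590240478516) [0.55047698 0.2986156  0.15009041]
port (248.0, 246.0) (14.0, 14.0) [[0.54907115 0.29882379 0.153     ]]
[0.0857667  0.62446789 0.38462446] [[ 2.64362296e-01  9.64423442e-01 -2.11529565e-05]
 [-9.20630963e-01  2.52351615e-01 -2.97921620e-01]
 [-2.87317257e-01  7.87787176e-02  9.54590335e-01]]
```

move_arm:
  commands:
    - [[-11.32,-14.335,0,0,0,1.303],[-11.32,-14.335,0,0,0,1.303],[-11.32,-14.335,0,0,0,1.303],[-11.32,-14.335,0,0,0,1.303],[-11.32,-14.335,0,0,0,1.303],[-11.32,-14.335,0,0,0,1.303],[-11.32,-14.335,0,0,0,1.303],[-11.32,-14.335,0,0,0,1.303],[-11.32,-14.335,0,0,0,1.303],[-11.32,-14.335,0,0,0,1.303],[-11.32,-14.335,0,0,0,1.303],[-11.32,-14.335,0,0,0,1.303]]
  claw: -1
  squeeze: 15

```text
time: 1.7
position: [0.4512, -0.0729, 0.4049]
tool_rot: [0.708, 0.706, 0.0, 0.001]
ft_force: [-0.6, 0.5, 0.7]
grip_width: 0.0869
grip_force: 0.0
```

```bash
cat >> m.py <<'E'
def st():
    o=get_obs();q=o["tool_rot"]
    from scipy.spatial.transform import Rotation as R
    M=R.from_quat(q).as_matrix()
    print("t",round(o["time"],2),"pos",np.round(o["position"],4),"phi",round(np.degrees(np.arctan2(M[1,1],M[0,1])),2),"tz",M[:,2].round(4),"F",np.round(o["ft_force"],2),"w",round(o["grip_width"],4),"gf",round(o["grip_force"],1)); return o,M
def go(o,M,xyz):
    d=M.T@(np.array(xyz)-o["position"])/.04; print("to",np.round(xyz,4),"shift",d.round(3))
E
python3 - <<'E'
from m import *
o,M=st(); c=snap("wrist","w1.png"); caps(c)
E
```

```text
t 1.7 pos [ 0.4512 -0.0729  0.4049] phi -0.14 tz [ 1.3e-03 -6.0e-04 -1.0e+00] F [-0.58  0.46  0.66] w 0.0869 gf 0.0
blue [ 0.4556 -0.0809  0.1142] px 332 247 r 23.5 1752 [ 0.4557 -0.0809  0.1141]
blue [ 0.6096 -0.1064  0.119 ] px 542 282 r 44.3 3002 [ 0.6126 -0.1008  0.1189]
blue [ 0.4541 -0.1572  0.114 ] px 330 340 r 20.6 726 [ 0.4543 -0.1531  0.1138]
blue [ 0.5962 -0.1548  0.1127] px 511 335 r 7.4 155 [ 0.5963 -0.1552  0.1129]
orange [0.528  0.0447 0.1144] px 447 58 r 29.3 2591 [0.5282 0.0445 0.1144]
orange [0.437  0.0308 0.1145] px 303 80 r 28.1 2363 [0.4368 0.0307 0.1145]
green [ 0.4612 -0.2278  0.1137] px 338 414 r 19.0 650 [ 0.4613 -0.2239  0.1135]
```

View pics/w1.png

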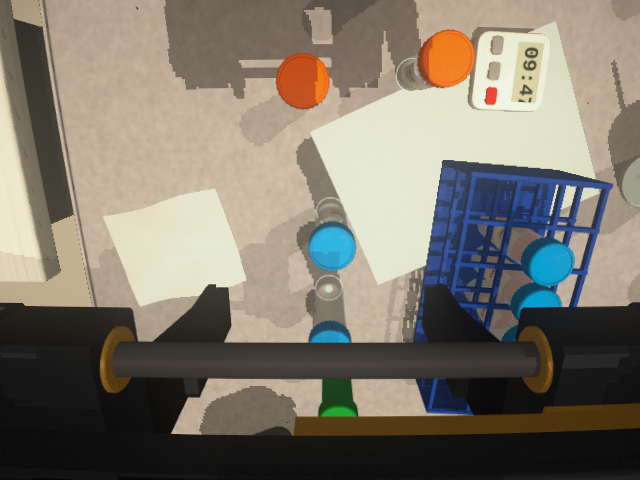

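The wrist view shows the sample cap at (303,80), spare 0 at (332,247), spare 1 partly hidden at (330,330), and rack caps from (547,260) down. I'll grasp spare 0 by its cap.

move_arm:
  commands:
    - [[-0.2,0.11,1,0,0,0],[-0.2,0.11,2,0,0,0],[-0.2,0.11,2.8,0,0,0],[-0.2,0.11,3.32,0,0,0],[-0.2,0.11,3.32,0,0,0],[-0.2,0.11,3.32,0,0,0]]

```text
time: 2.5
position: [0.455, -0.078, 0.2725]
tool_rot: [0.707, 0.707, 0.0, 0.0]
ft_force: [0.2, 0.6, 0.3]
grip_width: 0.0871
grip_force: 0.0
```

move_arm:
  commands:
    - [[0,0,0,0,0,0],[0,0,0,0,0,0],[0,0,0,0,0,0],[0,0,0,0,0,0],[0,0,0,0,0,0],[0,0,0,0,0,0]]
  claw: 1
  squeeze: 15

```text
time: 3.25
position: [0.4547, -0.0781, 0.2719]
tool_rot: [0.707, 0.707, -0.0, -0.0]
ft_force: [-0.0, 0.4, -0.4]
grip_width: 0.0352
grip_force: 0.0
```

move_arm:
  commands:
    - [[0,0,0,0,0,0],[0,0,0,0,0,0],[0,0,-1,0,0,0],[0,0,-2.2,0,0,0],[0,0,-3.4,0,0,0],[-0.5,0.4,-4.4,0,0,0],[-1.5,1.3,-5.2,0,0,0],[-2.5,2.3,-5.2,0,0,0.05],[-3.3,3.1,-5.2,0,0,0.084],[-4.05,3.63,-5.2,0,0,0.084],[-4.05,3.63,-5.2,0,0,0.084],[-4.05,3.63,-5.2,0,0,0.084]]

```text
time: 4.75
position: [0.5993, -0.2396, 0.4792]
tool_rot: [0.736, 0.677, -0.0, -0.001]
ft_force: [-0.2, -0.8, 0.1]
grip_width: 0.0338
grip_force: 15.0
```

Run:
```python
from m import *
o,M=st(); c=snap("wrist","w2.png"); caps(c)
s=snap("scene"); t=snap("top")
pickle.dump((c,s,t,o,M),open("v2.pkl","wb"))
cv2.imwrite("pics/s2.png",cv2.resize(s["pixels"][230:430,300:540],None,fx=3,fy=3))
```

```text
t 4.75 pos [ 0.5993 -0.2396  0.4792] phi -4.82 tz [-0.0021  0.0017 -1.    ] F [-0.15 -0.79  0.12] w 0.0338 gf 15.0
blue [ 0.615  -0.0935  0.1195] px 332 30 r 23.9 1669 [ 0.6148 -0.0933  0.1195]
blue [ 0.8494 -0.1334  0.1274] px 629 63 r 27.7 2261 [ 0.8468 -0.1347  0.1273]
blue [ 0.6121 -0.1294  0.1194] px 332 79 r 22.3 1475 [ 0.6121 -0.1295  0.1194]
blue [ 0.6096 -0.1653  0.1194] px 332 125 r 21.5 1381 [ 0.6093 -0.1653  0.1194]
blue [ 0.4554 -0.1635  0.1145] px 151 140 r 21.2 1379 [ 0.4549 -0.1636  0.1145]
blue [ 0.6038 -0.2376  0.1191] px 332 211 r 19.6 1222 [ 0.6038 -0.2376  0.1191]
green [ 0.462  -0.235   0.1144] px 174 220 r 19.0 1177 [ 0.462  -0.2349  0.1143]
```

View pics/w2.png

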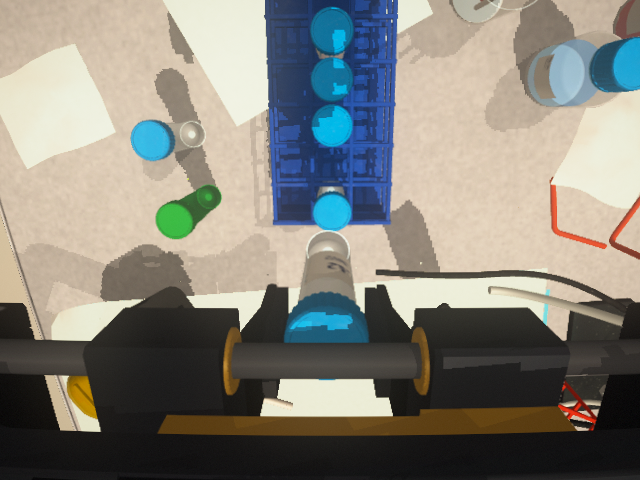

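View pics/s2.png

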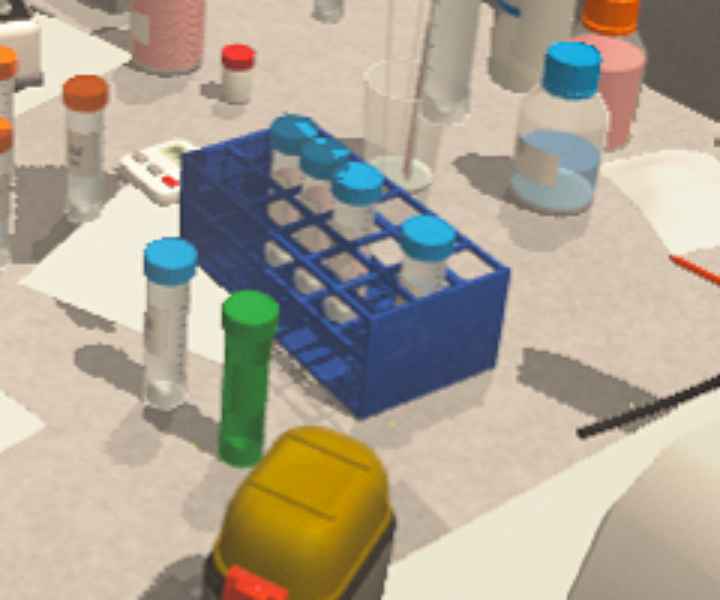

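The wrist view confirms the tube is held upright, with its foot near (328,248). The rack's front rim is at (274..390,222) and its caps are at (332,30/79/125/211). The scene crop shows free places between tubes 3 and 4 and at the far end.

Run:
```python
from m import *
c,s,t,o,M=pickle.load(open("v2.pkl","rb"))
for n,c1 in(("wrist",c),("top",t),("scene",s)):
    W=world(c1);hsv=cv2.cvtColor(c1["pixels"],cv2.COLOR_BGR2HSV)
    m=(cv2.inRange(hsv,(108,110,25),(130,255,255))>0)&(abs(W[...,2]-.080)<.004)&(W[...,1]<0)&(W[...,1]>-.3)&(W[...,0]<.7)&(W[...,0]>.53)
    P=W[m]; L=[];Rr=[];
    for y in np.arange(-.25,-.05,.008):
        k=abs(P[:,1]-y)<.004
        if k.sum()>4: L.append((P[k,0].min(),y));Rr.append((P[k,0].max(),y))
    L=np.array(L);Rr=np.array(Rr)
    fl=np.polyfit(L[:,1],L[:,0],1);fr=np.polyfit(Rr[:,1],Rr[:,0],1)
    print(n,m.sum(),"slopes",fl[0].round(4),fr[0].round(4),"width",(np.polyval(fr,-.147)-np.polyval(fl,-.147)).round(4),"mid x at y=-.147",((np.polyval(fr,-.147)+np.polyval(fl,-.147))/2).round(4))
    k=abs(P[:,0]-.605)<.05; print("ymin/ymax near axis",P[k,1].min().round(4),P[k,1].max().round(4), "rect",cv2.minAreaRect(P[:,:2].astype(np.float32)))
print("rim corners",ray(c,[[274,222],[390,222]],.081))
# held foot: rays at foot height
zf=o["position"][2]-.271
pf=ray(c,[[328,248]],zf)[0]; print("foot",pf, "rel tool", M.T@(pf-o["position"]))
W=world(c); print(W[236:262:3,328].round(4))
```

```text
wrist 5828 slopes 0.081 -0.005 width 0.1095 mid x at y=-.147 0.609
ymin/ymax near axis -0.2623 -0.0572 rect ((0.6097670197486877, -0.16027817130088806), (0.19832855463027954, 0.11390659213066101), 85.48258972167969)
top 297 slopes 0.0382 0.0471 width 0.0702 mid x at y=-.147 0.5912
ymin/ymax near axis -0.2356 -0.0357 rect ((0.6057252883911133, -0.13609246909618378), (0.19639626145362854, 0.1024068146944046), 85.78633117675781)
scene 731 slopes 0.0928 0.0291 width 0.0971 mid x at y=-.147 0.6024
ymin/ymax near axis -0.2669 -0.033 rect ((0.60972660779953, -0.1508328914642334), (0.22993037104606628, 0.1151452586054802), 84.63358306884766)
rim corners [[ 0.54615491 -0.2525338   0.081     ]
 [ 0.65921238 -0.26193198  0.081     ]]
foot [ 0.59990289 -0.24114147  0.20816207] rel tool [-0.00194461  0.00130447  0.2709951 ]
[[ 0.6008 -0.2295  0.2193]
 [ 0.6009 -0.2293  0.2263]
 [ 0.6008 -0.2296  0.2314]
 [ 0.6008 -0.2293  0.238 ]
 [ 0.6008 -0.2292  0.2439]
 [ 0.6009 -0.2287  0.2505]
 [ 0.6009 -0.2283  0.2568]
 [ 0.6009 -0.2281  0.262 ]
 [ 0.6009 -0.2282  0.2663]]
```

move_arm:
  commands:
    - [[0.5,0.07,0.3,0,0,0],[1.05,0.07,1,0,0,0],[1.05,0.07,2,0,0,0],[1.05,0.07,2.83,0,0,0],[1.05,0.07,2.83,0,0,0],[1.05,0.07,2.83,0,0,0],[1.05,0.07,2.83,0,0,0]]

```text
time: 5.78
position: [0.6067, -0.1984, 0.3687]
tool_rot: [0.736, 0.677, 0.001, 0.002]
ft_force: [-0.1, -0.0, -1.2]
grip_width: 0.0334
grip_force: 15.0
```

Run:
```python
from m import *
o,M=st(); go(o,M,(.6055,-.1979,.366)); c=snap("wrist","w3.png"); caps(c); s=snap("scene")
cv2.imwrite("pics/s3.png",np.hstack([cv2.resize(s["pixels"][240:370,340:480],None,fx=3.5,fy=3.5)[:455],]))
```

```text
t 5.78 pos [ 0.6067 -0.1984  0.3687] phi -4.8 tz [ 0.0034 -0.0017 -1.    ] F [-0.09 -0.01 -1.24] w 0.0334 gf 15.0
to [ 0.6055 -0.1979  0.366 ] shift [ 0.01  -0.032  0.068]
blue [ 0.6155 -0.093   0.1195] px 324 70 r 33.7 3330 [ 0.615  -0.0932  0.1195]
blue [ 0.6108 -0.1459  0.1193] px 324 169 r 61.1 5651 [ 0.611  -0.1461  0.1193]
blue [ 0.4557 -0.1633  0.1144] px 76 219 r 29.1 2704 [ 0.4556 -0.1634  0.1143]
green [ 0.4617 -0.2316  0.1142] px 112 317 r 23.6 1063 [ 0.4579 -0.228   0.1142]
```

View pics/w3.png

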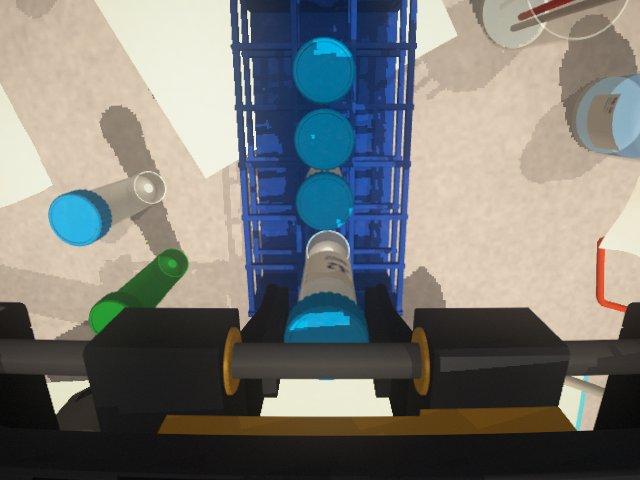

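Foot at (327,248) against the row line u=324, so it sits about 1 mm too far in x. I'll correct that and descend through the upper grid.

move_arm:
  commands:
    - [[0.01,-0.035,0.07,0,0,0],[0.01,-0.035,0.3,0,0,0],[0.01,-0.035,0.5,0,0,0],[0.01,-0.035,0.7,0,0,0],[0.01,-0.035,0.9,0,0,0],[0.01,-0.035,0.9,0,0,0]]

```text
time: 6.62
position: [0.6047, -0.1978, 0.3297]
tool_rot: [0.736, 0.677, -0.0, -0.001]
ft_force: [-0.3, -1.0, 0.5]
grip_width: 0.0338
grip_force: 15.0
```

move_arm:
  commands:
    - [[0,0,0.25,0,0,0],[0,0,0.5,0,0,0],[0,0,0.75,0,0,0],[0,0,1.0,0,0,0],[0,0,1.15,0,0,0],[0,0,1.28,0,0,0],[0,0,1.28,0,0,0]]

```text
time: 7.5
position: [0.6048, -0.1979, 0.2792]
tool_rot: [0.736, 0.677, -0.0, -0.0]
ft_force: [0.2, 0.7, -0.7]
grip_width: 0.0337
grip_force: 15.0
```

move_arm:
  commands:
    - [[0,0,0.06,0,0,0],[0,0,0.06,0,0,0]]

```text
time: 7.75
position: [0.6048, -0.1979, 0.2772]
tool_rot: [0.736, 0.677, -0.0, -0.0]
ft_force: [-0.9, -0.1, 0.0]
grip_width: 0.0338
grip_force: 15.0
```

move_arm:
  commands:
    - [[0,0,0,0,0,0],[0,0,0,0,0,0],[0,0,0,0,0,0],[0,0,0,0,0,0],[0,0,-0.5,0,0,0],[0,0,-1.5,0,0,0],[0,0,-2.5,0,0,0],[0,0,-3.3,0,0,0],[0,0,-3.3,0,0,0],[0,0,-3.3,0,0,0]]
  claw: -1

```text
time: 9.0
position: [0.6044, -0.1977, 0.4082]
tool_rot: [0.736, 0.677, -0.0, -0.001]
ft_force: [0.5, 0.5, 0.4]
grip_width: 0.0866
grip_force: 0.0
```

Run:
```python
from m import *
o,M=st(); c=snap("wrist"); caps(c); caps(snap("top")); go(o,M,(.455,-.1635,.40)); go(o,M,(.455,-.1635,.272))
```

```text
t 9.0 pos [ 0.6044 -0.1977  0.4082] phi -4.81 tz [-1.6e-03  8.0e-04 -1.0e+00] F [0.53 0.5  0.44] w 0.0866 gf 0.0
blue [ 0.6152 -0.0931  0.1194] px 330 78 r 28.1 2352 [ 0.615  -0.0932  0.1194]
blue [ 0.6086 -0.1786  0.1192] px 330 211 r 99.7 7800 [ 0.6082 -0.1786  0.1192]
blue [ 0.4556 -0.1633  0.1144] px 114 206 r 25.1 1992 [ 0.4553 -0.1634  0.1143]
green [ 0.4624 -0.2345  0.1143] px 145 296 r 22.7 1700 [ 0.4624 -0.2346  0.1142]
blue [0.9021 0.1885 0.1199] px 278 129 r 4.9 83 [0.9019 0.189  0.1199]
blue [ 0.8507 -0.1374  0.1264] px 388 134 r 6.2 110 [ 0.8506 -0.1385  0.1267]
blue [ 0.6171 -0.127   0.1209] px 395 210 r 16.3 277 [ 0.6095 -0.1264  0.1212]
orange [ 0.9309 -0.0937  0.1244] px 370 110 r 4.0 46 [ 0.9282 -0.0938  0.1246]
orange [0.7232 0.2091 0.1241] px 276 186 r 6.8 47 [0.7136 0.2089 0.1243]
orange [0.4956 0.1179 0.1151] px 315 260 r 5.9 118 [0.4946 0.1177 0.1153]
to [ 0.455  -0.1635  0.4   ] shift [ 0.538 -3.793  0.212]
to [ 0.455  -0.1635  0.272 ] shift [ 0.536 -3.788  3.412]
```

move_arm:
  commands:
    - [[0.2,-1.3,0,0,0,0],[0.4,-2.6,0,0,0,0],[0.537,-3.79,0.2,0,0,0],[0.537,-3.79,0.6,0,0,0],[0.537,-3.79,0.6,0,0,0],[0.537,-3.79,1.7,0,0,0],[0.537,-3.79,2.7,0,0,0],[0.537,-3.79,3.41,0,0,0],[0.537,-3.79,3.41,0,0,0],[0.537,-3.79,3.41,0,0,0]]

```text
time: 10.35
position: [0.4564, -0.1642, 0.2733]
tool_rot: [0.736, 0.677, 0.0, 0.001]
ft_force: [0.2, 0.5, 0.5]
grip_width: 0.087
grip_force: 0.0
```

move_arm:
  commands:
    - [[0,0,0,0,0,0],[0,0,0,0,0,0],[0,0,0,0,0,0],[0,0,0,0,0,0],[0,0,0,0,0,0],[0,0,0,0,0,0],[0,0,0,0,0,0]]
  claw: 1

```text
time: 11.22
position: [0.4556, -0.1638, 0.2727]
tool_rot: [0.736, 0.677, -0.0, -0.0]
ft_force: [0.6, -1.2, 1.6]
grip_width: 0.0343
grip_force: 15.0
```

move_arm:
  commands:
    - [[0,0,-1,0,0,0],[0,0,-2.2,0,0,0],[0,0,-3.4,0,0,0],[0,0,-4.2,0,0,0],[0,0,-4.8,0,0,0],[0,0,-4.8,0,0,0]]

```text
time: 11.98
position: [0.4558, -0.1639, 0.4663]
tool_rot: [0.736, 0.677, 0.001, 0.002]
ft_force: [0.8, -0.5, -0.2]
grip_width: 0.0338
grip_force: 15.0
```

Run:
```python
from m import *
o,M=st(); go(o,M,(.6171,-.0562,.465))
for n in("scene","top"):
    W=world(snap(n)); 
    k=(W[...,0]>.64)&(W[...,0]<.82)&(W[...,1]>-.16)&(W[...,1]<.1)&(W[...,2]>.09)&(W[...,2]<.4)
    P=W[k]; print(n,len(P))
    for z in np.arange(.09,.4,.03):
        q=P[(P[:,2]>=z)&(P[:,2]<z+.03)]
        if len(q): print(round(z,2),len(q),q.min(0).round(3),q.max(0).round(3))
```

```text
t 11.97 pos [ 0.4558 -0.1639  0.4663] phi -4.81 tz [ 0.0039 -0.0025 -1.    ] F [ 0.79 -0.51 -0.16] w 0.0338 gf 15.0
to [ 0.6171 -0.0562  0.465 ] shift [3.022 3.793 0.042]
scene 306
0.09 93 [ 0.736 -0.088  0.09 ] [ 0.801 -0.021  0.12 ]
0.12 75 [ 0.746 -0.075  0.121] [ 0.789 -0.038  0.15 ]
0.15 57 [ 0.743 -0.072  0.15 ] [ 0.791 -0.038  0.18 ]
0.18 53 [ 0.741 -0.051  0.181] [ 0.792 -0.037  0.21 ]
0.21 28 [ 0.787 -0.044  0.211] [ 0.795 -0.038  0.239]
top 99
0.09 41 [ 0.642 -0.154  0.09 ] [ 0.8   -0.02   0.119]
0.12 18 [ 0.745 -0.074  0.124] [ 0.785 -0.041  0.148]
0.15 13 [ 0.744 -0.073  0.151] [ 0.787 -0.04   0.178]
0.18 15 [ 0.741 -0.049  0.183] [ 0.791 -0.039  0.209]
0.21 11 [ 0.74  -0.045  0.211] [ 0.791 -0.038  0.237]
0.24 1 [ 0.789 -0.04   0.247] [ 0.789 -0.04   0.247]
```

move_arm:
  commands:
    - [[1,1.2,0,0,0,0],[2,2.4,0,0,0,0],[3.02,3.79,0.04,0,0,0],[3.02,3.79,0.04,0,0,0],[3.02,3.79,0.8,0,0,0],[3.02,3.79,1.7,0,0,0],[3.02,3.79,2.5,0,0,0],[3.02,3.79,2.5,0,0,0],[3.02,3.79,2.5,0,0,0],[3.02,3.79,2.5,0,0,0]]

```text
time: 13.32
position: [0.6171, -0.0565, 0.3663]
tool_rot: [0.736, 0.677, 0.001, 0.001]
ft_force: [-0.0, -0.8, -0.1]
grip_width: 0.0337
grip_force: 15.0
```

Run:
```python
from m import *
o,M=st(); go(o,M,(.6171,-.0562,.366)); c=snap("wrist","w4.png")
s=snap("scene");cv2.imwrite("pics/s4.png",cv2.resize(s["pixels"][230:340,340:480],None,fx=4,fy=4))
a=cv2.imread("pics/s4.png"); b=c["pixels"][100:340,160:480]; b=cv2.resize(b,(0,0),fx=.7,fy=.7)
z=np.zeros((440,800,3),np.uint8); z[:,:560]=a; z[:b.shape[0],560:560+b.shape[1]]=b[:, :240]; cv2.imwrite("pics/c4.png",z)
```

```text
t 13.32 pos [ 0.6171 -0.0565  0.3663] phi -4.83 tz [ 2.7e-03 -8.0e-04 -1.0e+00] F [-0.05 -0.8  -0.06] w 0.0337 gf 15.0
to [ 0.6171 -0.0562  0.366 ] shift [ 0.007 -0.001  0.008]
```

View pics/c4.png

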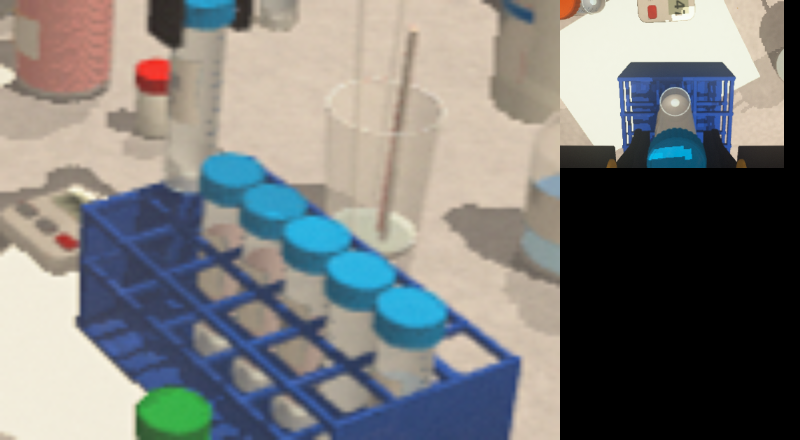

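The first spare is seated fifth in the row. The second hangs above the far-end place, with its foot at (185,185) in the crop, and is centred between the rack sides in the wrist inset at (675,102). I'll descend.

move_arm:
  commands:
    - [[0,0,0.2,0,0,0],[0,0,0.4,0,0,0],[0,0,0.6,0,0,0],[0,0,0.8,0,0,0],[0,0,0.8,0,0,0]]

```text
time: 14.05
position: [0.6169, -0.0562, 0.3318]
tool_rot: [0.736, 0.677, -0.0, -0.0]
ft_force: [1.3, -0.2, -0.1]
grip_width: 0.0335
grip_force: 15.0
```

move_arm:
  commands:
    - [[0,0,0.25,0,0,0],[0,0,0.5,0,0,0],[0,0,0.75,0,0,0],[0,0,1.0,0,0,0],[0,0,1.2,0,0,0],[0,0,1.32,0,0,0],[0,0,1.36,0,0,0],[0,0,1.36,0,0,0]]

```text
time: 15.05
position: [0.6167, -0.0561, 0.2782]
tool_rot: [0.736, 0.677, -0.0, -0.0]
ft_force: [1.4, 0.1, -1.1]
grip_width: 0.0339
grip_force: 15.0
```

move_arm:
  commands:
    - [[0,0,0.02,0,0,0],[0,0,0.02,0,0,0],[0,0,0.02,0,0,0],[0,0,0.02,0,0,0],[0,0,-0.5,0,0,0],[0,0,-1.5,0,0,0],[0,0,-2.5,0,0,0],[0,0,-3.3,0,0,0],[0,0,-3.3,0,0,0],[0,0,-3.3,0,0,0]]
  claw: -1

```text
time: 16.3
position: [0.6162, -0.056, 0.4095]
tool_rot: [0.736, 0.677, -0.001, -0.001]
ft_force: [-0.4, -0.2, -0.1]
grip_width: 0.0869
grip_force: 0.0
```

Run:
```python
from m import *
o,M=st(); c=snap("wrist"); caps(c);  go(o,M,(.437,.0308,.40)); go(o,M,(.437,.0308,.400))
W=world(snap("scene"));k=(abs(W[...,0]-.618)<.02)&(abs(W[...,1]+.056)<.02)&(W[...,2]>.1)&(W[...,2]<.14);print(W[k].max(0),W[k].min(0),k.sum())
```

```text
t 16.3 pos [ 0.6162 -0.056   0.4095] phi -4.81 tz [-1.8e-03  4.0e-04 -1.0e+00] F [-0.36 -0.21 -0.14] w 0.0869 gf 0.0
blue [ 0.6156 -0.0874  0.1191] px 330 278 r 66.0 5138 [ 0.6151 -0.0882  0.1191]
blue [ 0.8398 -0.1198  0.1215] px 627 294 r 15.3 982 [ 0.8405 -0.1208  0.1215]
blue [ 0.6067 -0.1924  0.1189] px 329 397 r 24.8 1343 [ 0.6062 -0.1946  0.1189]
orange [0.4961 0.1088 0.1145] px 114 0 r 19.5 432 [0.4957 0.1068 0.1143]
orange [0.5298 0.0446 0.1145] px 183 100 r 27.9 2371 [0.5295 0.0446 0.1145]
orange [0.439  0.031  0.1145] px 59 134 r 27.3 2326 [0.4379 0.0306 0.1144]
orange [ 0.7506 -0.0421  0.1241] px 520 204 r 3.5 59 [ 0.7506 -0.042   0.124 ]
green [ 0.4727 -0.2252  0.1127] px 180 432 r 8.6 211 [ 0.472  -0.2236  0.1125]
to [0.437  0.0308 0.4   ] shift [ 1.787 -4.647  0.246]
to [0.437  0.0308 0.4   ] shift [ 1.787 -4.647  0.246]
[ 0.63435381 -0.04286661  0.12080159] [ 0.59835114 -0.07554446  0.10017704] 168
```

move_arm:
  commands:
    - [[0.5,-1.5,0,0,0,0],[1,-3,0.1,0,0,0],[1.787,-4.64,0.24,0,0,0],[1.787,-4.64,0.24,0,0,0],[1.787,-4.64,0.24,0,0,0],[1.787,-4.64,0.24,0,0,0]]

```text
time: 17.15
position: [0.4396, 0.03, 0.4009]
tool_rot: [0.736, 0.677, 0.001, 0.001]
ft_force: [1.0, 0.3, -0.2]
grip_width: 0.087
grip_force: 0.0
```

Run:
```python
from m import *
o,M=st(); c=snap("wrist"); r=caps(c)
p=[x[1] for x in r if x[0]=="orange" and x[1][0]<.46][0]; go(o,M,(p[0],p[1],.271))
```

```text
t 17.15 pos [0.4396 0.03   0.4009] phi -4.84 tz [ 2.1e-03 -6.0e-04 -1.0e+00] F [ 1.03  0.26 -0.18] w 0.087 gf 0.0
blue [ 0.616  -0.0405  0.1103] px 562 306 r 11.5 96 [ 0.6159 -0.0399  0.1103]
orange [0.4951 0.1216 0.1144] px 400 93 r 28.2 2432 [0.4956 0.1213 0.1144]
orange [0.5279 0.0458 0.1142] px 452 206 r 25.3 2065 [0.5282 0.0452 0.1142]
orange [0.4369 0.0318 0.1142] px 321 236 r 24.3 1901 [0.4368 0.0316 0.1142]
to [0.4369 0.0318 0.271 ] shift [ 0.041 -0.079  3.246]
```

move_arm:
  commands:
    - [[0.04,-0.04,1,0,0,0],[0.04,-0.04,2,0,0,0],[0.04,-0.04,2.8,0,0,0],[0.04,-0.04,3.24,0,0,0],[0.04,-0.04,3.24,0,0,0],[0.04,-0.04,3.24,0,0,0]]

```text
time: 17.95
position: [0.4373, 0.0319, 0.2714]
tool_rot: [0.736, 0.677, 0.0, 0.001]
ft_force: [0.2, -0.7, -0.3]
grip_width: 0.087
grip_force: 0.0
```

move_arm:
  commands:
    - [[0,0,0,0,0,0],[0,0,0,0,0,0],[0,0,0,0,0,0],[0,0,0,0,0,0],[0,0,0,0,0,0],[0,0,0,0,0,0],[0,0,0,0,0,0],[0,0,0,0,0,0]]
  claw: 1
  squeeze: 30

```text
time: 18.95
position: [0.4364, 0.0324, 0.2711]
tool_rot: [0.736, 0.677, -0.0, -0.0]
ft_force: [-0.3, 0.3, -0.4]
grip_width: 0.0332
grip_force: 30.0
```

move_arm:
  commands:
    - [[0,0,-1,0,0,0],[0,0,-2.2,0,0,0],[0,0,-3.4,0,0,0],[0,0,-4.6,0,0,0],[0.8,0.4,-5.6,0,0,0],[2.0,0.9,-6.2,0,0,0],[3.3,1.5,-6.2,0,0,0],[4.4,2.0,-6.2,0,0,0],[5.3,2.4,-6.2,0,0,0],[5.3,2.4,-6.2,0,0,0],[5.3,2.4,-6.2,0,0,0],[5.3,2.4,-6.2,0,0,0]]

```text
time: 20.45
position: [0.5493, 0.2346, 0.5191]
tool_rot: [0.737, 0.676, -0.0, -0.0]
ft_force: [0.2, 1.6, -0.1]
grip_width: 0.0337
grip_force: 30.0
```

Run:
```python
from m import *
o,M=st(); c=snap("wrist","w5.png"); pickle.dump((c,o,M),open("v5.pkl","wb"))
```

```text
t 20.45 pos [0.5493 0.2346 0.5191] phi -4.88 tz [-8.e-04 -5.e-04 -1.e+00] F [ 0.17  1.6  -0.11] w 0.0337 gf 30.0
```

View pics/w5.png

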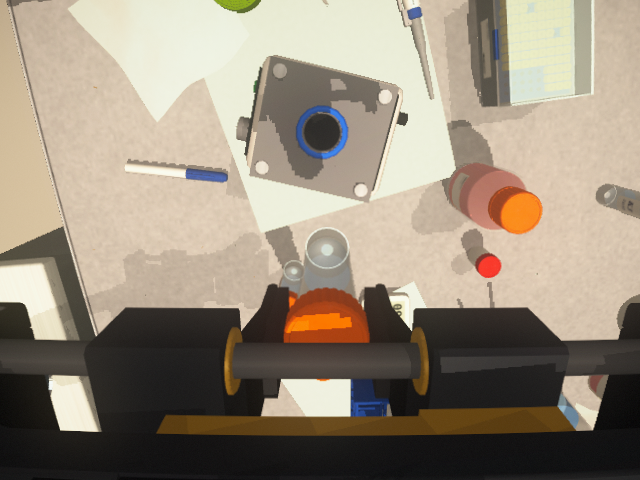

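The ring of the port is at (322,132), the held foot circle at (327,249), and the marker and pot are clear of the path. I'll measure and go above the port.

```bash
cat >> m.py <<'E'
def ring(c,W=None):
    W=world(c);hsv=cv2.cvtColor(c["pixels"],cv2.COLOR_BGR2HSV)
    m=(cv2.inRange(hsv,(105,120,40),(125,255,255))>0)&(abs(W[...,2]-.152)<.008)&(abs(W[...,0]-.55)<.04)&(abs(W[...,1]-.3)<.04)
    v,u=np.nonzero(m); return m,np.c_[u,v].astype(np.float32)
E
python3 - <<'E'
from m import *
c,o,M=pickle.load(open("v5.pkl","rb"))
m,p=ring(c); h=cv2.convexHull(p); e=cv2.fitEllipse(h); print(e,len(p))
P=ray(c,h.reshape(-1,2),.153); cc,r=cv2.minEnclosingCircle(P[:,:2].astype(np.float32)); print("port",cc,r,ray(c,[e[0]],.153))
pf=ray(c,[[327,249]],o["position"][2]-.271)[0]; print("foot rel tool",M.T@(pf-o["position"]))
go(o,M,(*cc,.445))
t=snap("top")
E
```

```text
((321.57763671875, 131.7093048095703), (51.205078125, 52.799461364746094), 172.98342895507812) 789
port (0.5509881973266602, 0.3030264973640442) 0.021848727017641068 [[0.55106031 0.30346045 0.153     ]]
foot rel tool [-0.00263046  0.00061928  0.27100116]
to [0.551 0.303 0.445] shift [ 1.71  -0.103  1.852]
```

move_arm:
  commands:
    - [[0.8,-0.05,0,0,0,0],[1.71,-0.1,0,0,0,0],[1.71,-0.1,0.8,0,0,0],[1.71,-0.1,1.6,0,0,0],[1.71,-0.1,2.05,0,0,0],[1.71,-0.1,2.05,0,0,0],[1.71,-0.1,2.05,0,0,0],[1.71,-0.1,2.05,0,0,0]]

```text
time: 21.55
position: [0.5519, 0.304, 0.4386]
tool_rot: [0.736, 0.677, 0.001, 0.001]
ft_force: [0.7, -0.2, -0.2]
grip_width: 0.0335
grip_force: 30.0
```

Run:
```python
from m import *
o,M=st(); c=snap("wrist"); s=snap("scene"); t=snap("top"); pickle.dump((c,s,t,o,M),open("v6.pkl","wb"))
a=cv2.resize(c["pixels"][170:320,250:400],None,fx=4,fy=4)[:600,:400+200]
b=cv2.resize(s["pixels"][150:250,257:307],None,fx=4,fy=4)
z=np.zeros((600,800,3),np.uint8); z[:600,:600]=a; z[:400,600:]=b; cv2.imwrite("pics/c6.png",z); print(c["camera_matrix"])
```

```text
t 21.55 pos [0.5519 0.304  0.4386] phi -4.83 tz [ 2.6e-03  9.0e-04 -1.0e+00] F [ 0.71 -0.15 -0.22] w 0.0335 gf 30.0
[[400.8672144    0.         326.10296704]
 [  0.         400.8672144  238.89624108]
 [  0.           0.           1.        ]]
```

View pics/c6.png

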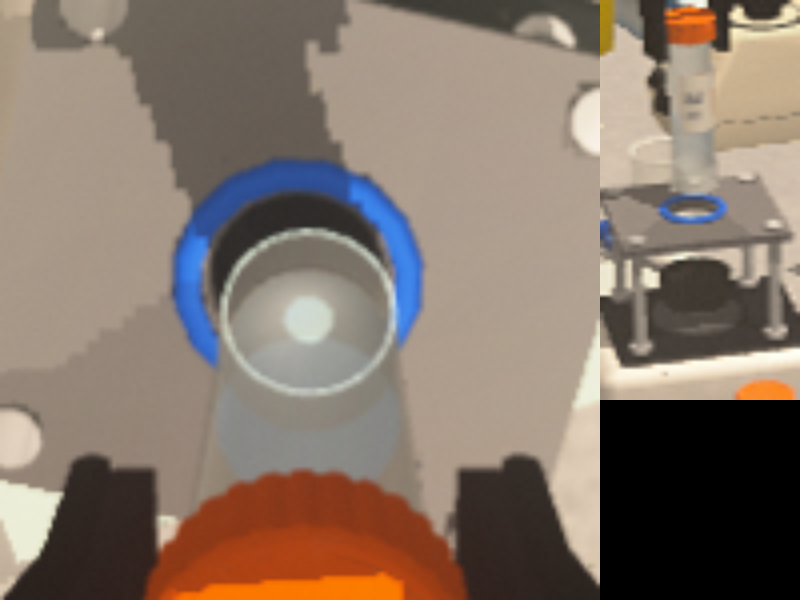

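Foot circle at pixel (327,248) and blue ring about (324.5,239.5). I'll compare both through the same camera.

```bash
cat >> m.py <<'E'
from scipy.optimize import least_squares
def cmp(c,o,M,crop0=(250,170)):
    m,p=ring(c); h=cv2.convexHull(p).reshape(-1,2)
    h=h[h[:,1]<h[:,1].min()+42]          # visible upper arc, outer edge
    P=ray(c,h,.153)[:,:2]; P=P
    f=least_squares(lambda x:np.hypot(*(P-x).T)-.0225,P.mean(0)); print("port",f.x.round(4),"rms",np.sqrt((f.fun**2).mean()).round(5),len(h))
    # foot: bright rim circle near (327,248)
    g=cv2.cvtColor(c["pixels"],cv2.COLOR_BGR2GRAY)[215:285,295:360]
    g=cv2.resize(g,None,fx=4,fy=4,interpolation=cv2.INTER_CUBIC)
    C=cv2.HoughCircles(g,cv2.HOUGH_GRADIENT,1,200,param1=120,param2=15,minRadius=76,maxRadius=100)
    u,v,r=C[0,0]/4; u+=295-.4;v+=215-.4
    F=ray(c,[[u,v]],o["position"][2]-.271)[0]; print("foot px",u.round(1),v.round(1),r.round(1),F.round(4),"rel tool",(M.T@(F-o["position"])).round(4))
    d=f.x-F[:2]; e=M.T@np.r_[d,0]; print("move world",d.round(4),"units",(e/.04).round(3))
E
python3 - <<'E'
from m import *
c,s,t,o,M=pickle.load(open("v6.pkl","rb")); cmp(c,o,M)
# scene: port ring and tube axis
m,p=ring(s); print(len(p), cv2.minEnclosingCircle(p)); h=cv2.convexHull(p).reshape(-1,2);P=ray(s,h,.153);print("scene port",cv2.minEnclosingCircle(P[:,:2].astype(np.float32)))
E
```

```text
port [0.5509 0.3022] rms 0.00055 16
foot px 325.7 247.2 21.0 [0.5523 0.3028 0.1676] rel tool [-1.40e-03 -2.00e-04  2.71e-01]
move world [-0.0013 -0.0006] units [-0.018 -0.032 -0.   ]
42 ((280.0, 202.0), 8.062357902526855)
scene port ((0.5480475425720215, 0.29510924220085144), 0.021597005426883698)
```

move_arm:
  commands:
    - [[-0.01,-0.03,0.1,0,0,0],[-0.01,-0.03,0.2,0,0,0],[-0.01,-0.03,0.2,0,0,0],[-0.01,-0.03,0.2,0,0,0],[-0.01,-0.03,0.2,0,0,0],[-0.01,-0.03,0.2,0,0,0]]

```text
time: 22.45
position: [0.5504, 0.3038, 0.4292]
tool_rot: [0.736, 0.677, 0.0, 0.0]
ft_force: [-0.1, -0.7, -0.2]
grip_width: 0.0331
grip_force: 30.0
```

Run:
```python
from m import *
o,M=st(); c=snap("wrist"); pickle.dump((c,o,M),open("v7.pkl","wb")); cmp(c,o,M)
cv2.imwrite("pics/c7.png",cv2.resize(c["pixels"][190:290,270:380],None,fx=6,fy=6,interpolation=cv2.INTER_CUBIC))
```

```text
t 22.45 pos [0.5504 0.3038 0.4292] phi -4.81 tz [ 2.e-04  0.e+00 -1.e+00] F [-0.12 -0.68 -0.16] w 0.0331 gf 30.0
port [0.5509 0.3024] rms 0.00053 14
foot px 325.7 247.7 21.0 [0.5501 0.3021 0.1582] rel tool [-1.70e-03 -2.00e-04  2.71e-01]
move world [0.0008 0.0003] units [0.009 0.019 0.   ]
```

View pics/c7.png

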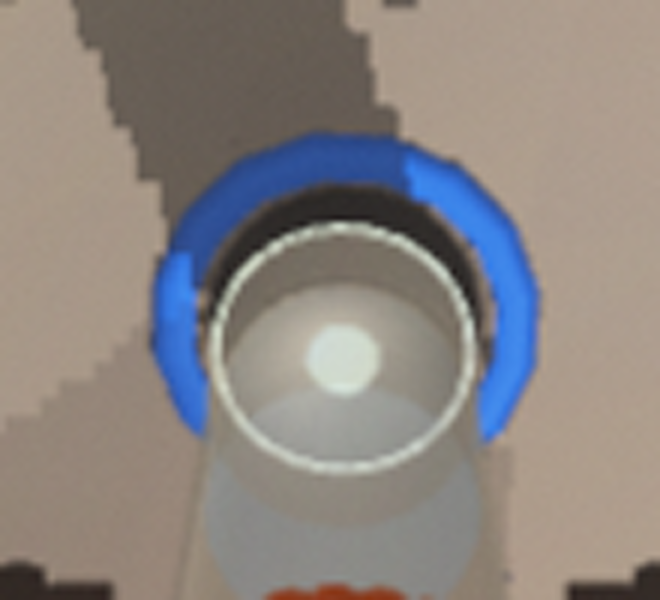

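The foot circle (centre 343,347) sits concentric with the ring (centre 346) to within about 0.4 mm, so I'll lower it gently.

move_arm:
  commands:
    - [[0.005,0.005,0.1,0,0,0],[0.005,0.005,0.2,0,0,0],[0.005,0.005,0.28,0,0,0],[0.005,0.005,0.36,0,0,0],[0.005,0.005,0.44,0,0,0],[0.005,0.005,0.44,0,0,0]]

```text
time: 23.25
position: [0.5505, 0.3039, 0.4112]
tool_rot: [0.736, 0.677, -0.0, -0.0]
ft_force: [0.7, -0.1, -0.9]
grip_width: 0.0334
grip_force: 30.0
```

move_arm:
  commands:
    - [[0,0,0.15,0,0,0],[0,0,0.3,0,0,0],[0,0,0.45,0,0,0],[0,0,0.6,0,0,0],[0,0,0.72,0,0,0],[0,0,0.84,0,0,0],[0,0,0.84,0,0,0]]

```text
time: 24.12
position: [0.5505, 0.3039, 0.3775]
tool_rot: [0.736, 0.677, -0.0, -0.0]
ft_force: [-0.7, -0.4, 0.3]
grip_width: 0.0333
grip_force: 30.0
```

Run:
```python
from m import *
o,M=st(); s=snap("scene"); W=world(s); hsv=cv2.cvtColor(s["pixels"],cv2.COLOR_BGR2HSV)
m=(cv2.inRange(hsv,(4,110,60),(16,255,255))>0)&(abs(W[...,0]-.55)<.05)&(abs(W[...,1]-.3)<.05)
print("cap top z",np.percentile(W[m][:,2],[2,50,98]).round(4),m.sum())
```

```text
t 24.12 pos [0.5505 0.3039 0.3775] phi -4.81 tz [-7.e-04 -2.e-04 -1.e+00] F [-0.71 -0.35  0.35] w 0.0333 gf 30.0
cap top z [0.2053 0.2176 0.2213] 117
```

move_arm:
  commands:
    - [[0,0,0.06,0,0,0],[0,0,0.12,0,0,0],[0,0,0.17,0,0,0],[0,0,0.21,0,0,0],[0,0,0.25,0,0,0],[0,0,0.28,0,0,0],[0,0,0.3,0,0,0],[0,0,0.3,0,0,0],[0,0,0.3,0,0,0]]

```text
time: 25.3
position: [0.5506, 0.304, 0.3662]
tool_rot: [0.736, 0.677, 0.0, 0.0]
ft_force: [-0.2, -1.3, 4.0]
grip_width: 0.0331
grip_force: 30.0
```

Run:
```python
from m import *
f=[]
for i in range(8):
    s=snap("scene"); f.append(get_obs()["ft_force"])
o,M=st(); print("mean F",np.mean(f,0).round(2)); W=world(s); hsv=cv2.cvtColor(s["pixels"],cv2.COLOR_BGR2HSV)
m=(cv2.inRange(hsv,(4,110,60),(16,255,255))>0)&(abs(W[...,0]-.55)<.05)&(abs(W[...,1]-.3)<.05)
print("cap top z",np.percentile(W[m][:,2],[2,50,98]).round(4),m.sum())
```

```text
t 25.7 pos [0.5506 0.304  0.366 ] phi -4.81 tz [ 3.e-04  1.e-04 -1.e+00] F [-0.26 -0.65  3.36] w 0.0328 gf 30.0
mean F [ 0.08 -0.05  3.91]
cap top z [0.1953 0.2061 0.2406] 121
```

move_arm:
  commands:
    - [[0,0,0.015,0,0,0],[0,0,0.03,0,0,0],[0,0,0.035,0,0,0],[0,0,0.035,0,0,0],[0,0,0.035,0,0,0]]

```text
time: 26.32
position: [0.5506, 0.304, 0.3647]
tool_rot: [0.736, 0.677, 0.0, 0.0]
ft_force: [-1.0, 0.1, 4.6]
grip_width: 0.0333
grip_force: 30.0
```

Run:
```python
from m import *
f=[]
for i in range(16):
    s=snap("scene"); f.append(get_obs()["ft_force"])
o,M=st(); print("mean F",np.mean(f,0).round(2),np.std(f,0)/4); W=world(s)
cv2.imwrite("pics/s8.png",np.hstack([cv2.resize(s["pixels"][150:300,240:340],None,fx=4,fy=4),cv2.resize(s["pixels"][250:400,350:450],None,fx=4,fy=4)]))
```

```text
t 27.12 pos [0.5506 0.3039 0.3646] phi -4.81 tz [ 1.e-04  0.e+00 -1.e+00] F [ 0.01 -0.76  5.55] w 0.033 gf 30.0
mean F [-0.06 -0.05  4.72] [0.08978259 0.13156473 0.16117846]
```

View pics/s8.png

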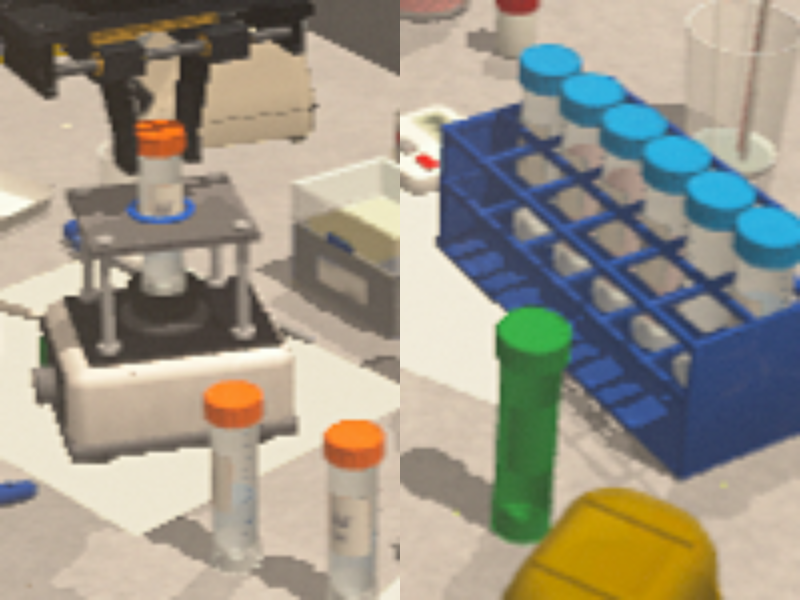

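The tube is upright through the port (crop 160,210) and pressing the cup. Force (about 5.1 N with the tube's weight) and height both put the press at 5–6.5 mm, and all six places of the row are filled and seated. Handing in.

```bash
python3 -c "
from rig import *
print(hand_in())"
```

```text
the job is handed in; nothing more can be done
None
```

I put both spare tubes fully down into the two free places of the rack's middle row. I then passed the orange-capped sample upright through the port; it is still gripped, with the cup pressed about 5–6.5 mm (from force and height). I handed the job in at about 27 s and got no verdict back.

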